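Set the garage window back to its narrow airing hole

TASK

The cellar window beside the workbench is standing wide open, with the outermost hole of its stay (the one next to the knob) over the peg. Lift the stay off the peg by its knob, draw the window in with it, and lower the innermost hole (the one nearest the sash) over that same peg until the stay lies flat and fully home, without letting it fall. Let go of it and leave the other things on the bench where they stand.

Things in the scene. Friction and masses are not known exactly. Their poses are not given: they have to be found in the camera images.
- stay_knob (a point): Centre (half-way up) of the upright round steel knob, 22 mm across, 36 mm tall, at the free end of the casement stay. Axes: x along the stay from its swivel to the knob, z up. Its axis is 255 mm from the swivel; this point is 29 mm above the stay's underside, and with the stay home 73 mm above the bench, 43 mm above the window board (30 mm thick, on the bench; the pegs stand on it)
- hole_middle (a point): Centre of the stay's middle hole, at the bar's underside, 150 mm from the swivel. The stay is a flat grey steel bar, 28 mm wide and 6 mm thick (14 mm wide by the knob), with three 15 mm holes; about 0.4 kg. Its far end is swivelled to the sash: there it turns freely sideways and lifts like a lever. Axes as for the knob
- hole_outer (a point): Centre of the stay's outermost hole, at the underside of the bar, 190 mm from the swivel and 65 mm from the knob's axis; over the peg at the start. Axes as for the knob
- hole_inner (a point): Centre of the stay's innermost hole, the one nearest the sash, at the underside of the bar, 110 mm from the swivel and 145 mm from the knob's axis: the hole that must end over the peg. Axes as for the knob
- peg (a point): The peg the stay is on: an upright steel peg 10 mm across with a round top, on a 20 mm wide shoulder that carries the stay. This point is on its axis at the top of the shoulder, 44 mm above the bench; the peg rises 18 mm above it. Axes are the window's: x along the wall to the hinge side, y outdoors, z up
- spare_peg (a point): A second, bare peg of the same kind on the window board, 124 mm along the window's -x from the first; it is for the shut window and is not used here. Point and axes as for the first peg. (The sash's vertical hinge line stands 318 mm along x and 105 mm along y from the first peg, in the window's axes; the sash is turned 0.47 rad at the start, 0.20 rad with the inner hole on the peg)
- sash: White framed, glazed sash, 528 x 302 mm. Origin: the stay's swivel, at the sash's lower edge, 34 mm above the bench; 150 mm from the peg when the middle hole is on it. Axes: x along the sash to the hinge, y outdoors; parallel to the window's when shut. From the origin the hinge line is 290 mm along x, 55 mm along y. Stiff (0.6 N m): stays where left, follows the stay at a few newtons
- stay (a joint): Lift of the stay about its swivel in rad: 0 lying flat and home (or hanging level when off a peg), growing as the knob end is raised, up to 1.2. It falls back under its weight when let go. The inner hole clears the peg's top from about 0.18
- bin: Bystander: open red plastic parts bin, 160 x 100 x 70 mm; origin under its centre
- jar: Bystander: glass screw jar with a steel cap, 72 mm across, 100 mm tall; origin under its centre
- oilcan: Bystander: aluminium can with a paper label, 64 mm across, 160 mm tall; origin under its centre
- hammer: Bystander: hammer 280 mm long lying on the bench; origin under its middle

How it is judged:
On the way, in this order (a step that is already met when the one before it is completed fails the run):
1. the stay is lifted clear of the peg (z of hole_outer in the frame of peg above 0.02 m), for 0.1 s.
2. the window is drawn in past its middle setting (horizontal distance between sash and peg below 0.13 m).
At the end, for the whole second after the job is handed in: The stay's innermost hole is over the peg (centres within 5 mm, seen from above) and down on its shoulder (within 3 mm), the stay lies flat (lift under 0.03 rad), and the window stands still (under 0.05 rad/s), let go of (horizontal distance between hole_inner and peg below 0.005 m and z of hole_inner in the frame of peg below 0.003 m and value of joint stay below 0.03 rad and angular speed of sash below 0.05 rad/s); the robot touches nothing.
It fails at once if the stay is let fall (its free end comes down faster than 3 rad/s about the swivel) (velocity of joint stay below -3 rad/s).
It fails at once if the bin is pushed more than 30 mm (distance of bin from where it was at the start of the episode above 0.03 m).
It fails at once if the jar is pushed more than 30 mm (distance of jar from where it was at the start of the episode above 0.03 m).
It fails at once if the can is pushed more than 30 mm (distance of oilcan from where it was at the start of the episode above 0.03 m).
It fails at once if the hammer is pushed more than 30 mm (distance of hammer from where it was at the start of the episode above 0.03 m).
It also fails if it takes over 48 s, if anything falls off the work surface, if the arm or the gripper's body presses on something with over 40 N, if the wrist force passes 120 N, or if a joint passes its speed limit or range.

ROBOT

A 6-joint arm with a two-finger parallel gripper is mounted at the origin on the work surface. World frame = base frame: x ahead of the robot, y to its left, z up, the work surface at z = 0. Lengths are in m, angles in rad, forces in N, time in s.
With the tool pointing down it reaches from about 0.4 to 0.925 m from the base axis. Payload 12.5 kg.
Tool frame: the origin (TCP) lies at the very end of the fingers, on their centre line; the grasp point (between the pads) lies 19 mm behind it; z points along the fingers, y is the line along which they close (so a half turn about z gives the same grasp; the last joint's range is limited). The gripper opens to 95 mm and grips with 3 to 60 N. Pads are 20 mm wide; open, the fingers measure 119 mm over their backs; the gripper's body (75 mm by 180 mm) begins 59 mm behind the grasp point.
Start: joints at [-1.238, 0.491, 1.559, -0, 1.092, -0.106], TCP at [0.266, -0.566, 0.215] pointing down, gripper open.
Joint ranges: [-3.1, 3.1], [-0.84, 2.19], [0.05, 2.79], [-1.13, 4.28], [0.06, 2.93], [-2.69, 2.69]. Speed limits (rad/s): [2.22, 2.22, 2.79, 3.14, 3.14, 3.14].

INTERFACE

Orientations are given as [roll, pitch, yaw] about the fixed x, y, z axes, in that order (R = Rz(yaw) Ry(pitch) Rx(roll)).
In Python, from station import env gives the robot as it stands.
- The arm moves only by the shell command python3 -m pendant 'ROWS' [FORCE]. ROWS is JSON, a list of rows, each a list of 5 numbers: the opening, from -1 (shut) to 1 (fully open), then the shift along the tool's x, y, z each as a share of 0.2 m, from -1 to 1, then the turn about the tool's z as a share of 90 degrees, from -1 to 1. In form: [[fingers, x, y, z, turn], ...]. A call has 1 to 8 rows; each row is the pose to reach, as a shift and turn from the pose commanded when the call began, along the tool's axes at that moment; what a row does not reach only later rows make up. A row lasts 1/10 s, in which the tool goes at most 50 mm and 8.59 degrees, less where a joint would pass 70% of its speed; a pose out of reach is approached as far as the arm can. A call with a number of a shift or a turn outside -1 to 1 is refused whole. A call with a gripper value outside its range is refused whole. The fingers move at their own pace and stop on an object; FORCE is the grip in N (left out, the last holds). Time passes only in rows, so rows that repeat a pose let the fingers close. It gives the time, the measured TCP pose, the force, the opening and the grip force at its end, in the units of the state.
- env.sense(): the state, without advancing time (a new reading comes with each control period).
- env.snapshot(name): name is "scene" or "top" or "wrist"; returns the picture (480x640x3 uint8, red, green, blue); there is no depth.
- env.calibration(name): a dict with "K" (3x3 intrinsics, pixels), "rvec" (rotation vector, rad) and "tvec" (3), from world to camera coordinates, as OpenCV has them; the wrist camera has in their place "T_tool_cam" (4x4, takes a point from camera to tool coordinates, whose origin is the TCP and whose axes are the flange's). Camera axes: x right, y down, z forward; pixel columns grow to the right and rows downward; lengths in m; the calibration is good to about 2 mm. A picture is of the moment at which its call begins: read the wrist's pose just before it. calibration takes no time and is no camera call.
- env.close_job(): hands the job in; it is judged then, once.
The state is a dict: "t": time; "qpos": joint angles; "joint_vel": joint speeds; "joint_efforts": joint torques, N m; "position": TCP position; "ee_rot": TCP orientation; "wrist_force": force on the tool from outside, world axes, zero at the start; "wrist_torque": the same for the moment, N m; "opening": finger opening in m; "finger_force": force on a finger pad.
Only numpy, scipy, OpenCV 4.12 (cv2) and the standard library are available. Lean on these libraries where they do the work, as an engineer would, in place of code of your own. Each camera call takes 0.05 s, during which the arm holds its last target. There are 200 camera calls.

## Working session

There is one attempt and no reset: what is moved stays moved. The work goes in short steps, Python scripts to look and compute and a shell command to move; the robot and the scene stay as the last step left them, time stands still between calls to the robot, and variables do not carry over. Pictures are saved under pics/ and viewed, at most 10 in all, crops included, and the job is handed in when it is done.

```bash
mkdir -p pics; ls
python3 - <<'E'
from station import env
import cv2
s=env.sense();print(s['t'],s['position'],s['ee_rot'],s['opening'])
for n in("scene","top"):
    cv2.imwrite(f'pics/{n}0.png',env.snapshot(n)[:,:,::-1]);print({k:v.round(4).tolist() if hasattr(v,'round') else v for k,v in env.calibration(n).items()})
print(env.calibration("wrist"))
E
```

```text
pics
0.0 [ 0.26547315 -0.56556974  0.21405985] [-3.14053423e+00 -1.16507826e-04  4.38768979e-01] 0.09523343736122494
{'K': [[468.2239, 0.0, 308.8676], [0.0, 468.2239, 239.8756], [0.0, 0.0, 1.0]], 'rvec': [2.3546, 1.1576, -0.3526], 'tvec': [-0.3593, -0.3178, 1.5489]}
{'K': [[460.4613, 0.0, 320.3568], [0.0, 460.4613, 236.5808], [0.0, 0.0, 1.0]], 'rvec': [2.1773, -2.194, 0.0653], 'tvec': [0.0644, 0.5626, 1.0835]}
{'K': array([[413.95620423,   0.        , 323.82027331],
       [  0.        , 413.95620423, 246.32963052],
       [  0.        ,   0.        ,   1.        ]]), 'T_tool_cam': array([[ 5.95329120e-04, -9.71838873e-01, -2.35645606e-01,
         6.51885113e-02],
       [ 9.99999533e-01,  3.99117184e-04,  8.80352713e-04,
        -2.31114596e-04],
       [-7.61510778e-04, -2.35646020e-01,  9.71838656e-01,
        -1.69901571e-01],
       [ 0.00000000e+00,  0.00000000e+00,  0.00000000e+00,
         1.00000000e+00]])}
```

View pics/scene0.png

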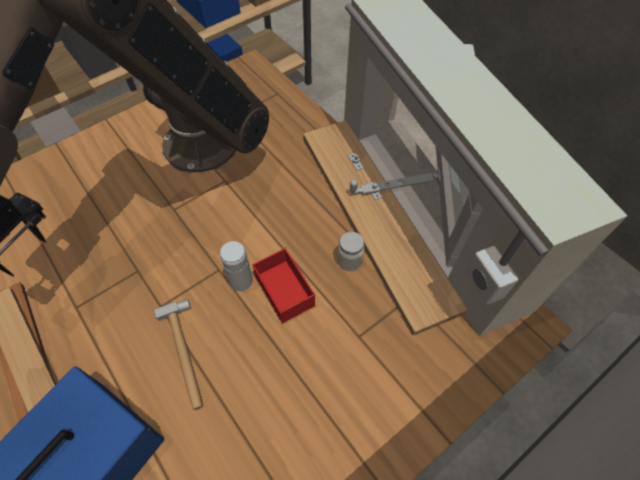

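View pics/top0.png

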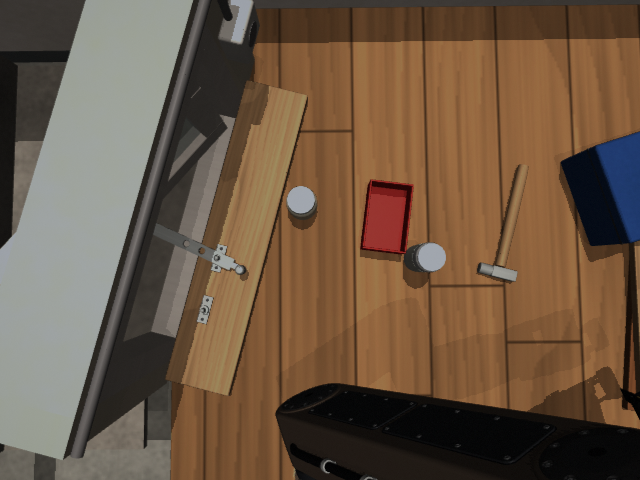

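The scene view shows the sash at right with the stay knob near (353,187). In the top view the knob top is near (241,269), the peg near (218,258), the spare peg near (205,309), the jar at (301,203), the bin at (388,217) and the can at (430,258).

```bash
cat > h.py <<'E'
import numpy as np, cv2
from station import env
def cast(n,uv,z,s=None):
    c=env.calibration(n);K=np.array(c['K'])
    d=np.linalg.inv(K)@[uv[0],uv[1],1]
    if n=='wrist':
        from scipy.spatial.transform import Rotation as R
        T=np.eye(4);T[:3,:3]=R.from_euler('xyz',s['ee_rot']).as_matrix();T[:3,3]=s['position'];T=T@c['T_tool_cam'];o=T[:3,3];d=T[:3,:3]@d
    else:
        R_=cv2.Rodrigues(np.array(c['rvec'],float))[0];o=-R_.T@np.array(c['tvec']);d=R_.T@d
    return o+d*(z-o[2])/d[2]
E
python3 - <<'E'
from h import *
P={}
for n,uv,z in [('knob',(241,269),.091),('peg',(218,258),.062),('spare',(205,309),.062),('mid',(202,251),.05),('inner',(186,243),.05),('jar',(301,202),.1),('can',(431,257),.16),('bin',(388,217),.07)]:
    P[n]=cast('top',uv,z);print(n,P[n].round(4))
print('scene knob',cast('scene',(353,184),.091).round(4))
d=P['peg']-P['spare'];print('peg-spare',np.linalg.norm(d[:2]),np.arctan2(d[1],d[0]))
d=P['knob']-P['peg'];print('knob-peg',np.linalg.norm(d[:2]),np.arctan2(d[1],d[0]))
a=cv2.imread('pics/top0.png')[190:340,130:290];cv2.imwrite('pics/crop.png',cv2.resize(a,None,fx=4,fy=4,interpolation=2))
E
```

```text
knob [0.4874 0.237  0.091 ]
peg [0.5128 0.2951 0.062 ]
spare [0.397 0.324 0.062]
mid [0.5296 0.3352 0.05  ]
inner [0.5485 0.3726 0.05  ]
jar [0.6353 0.1022 0.1   ]
can [ 0.5096 -0.17    0.16  ]
bin [ 0.6034 -0.0951  0.07  ]
scene knob [0.4933 0.2351 0.091 ]
peg-spare 0.11941550985913164 -0.24390942823127812
knob-peg 0.06341179413381715 -1.9839580933463477
```

View pics/crop.png

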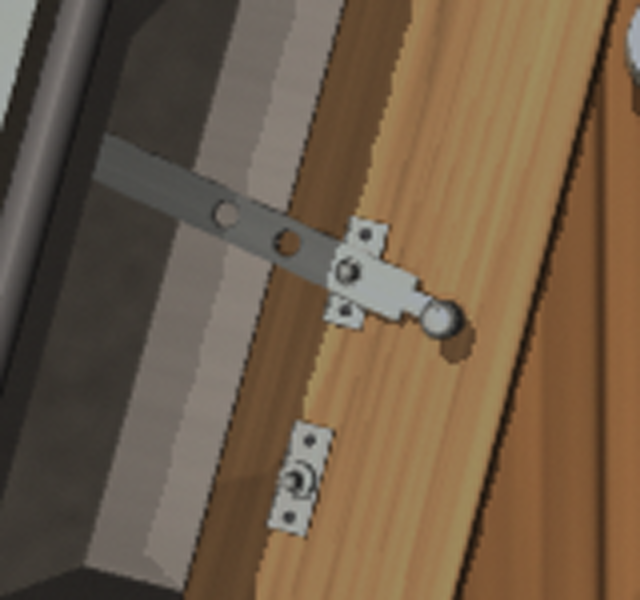

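```bash
cat >> h.py <<'E'
def plan(tgt,yaw,frm=None):
    s=env.sense();p,y=(s['position'],s['ee_rot'][2]) if frm is None else frm
    d=np.array(tgt)-p;dy=(yaw-y+np.pi)%(2*np.pi)-np.pi
    print('x %.3f y %.3f z %.3f turn %.3f'%((d[0]*np.cos(y)+d[1]*np.sin(y))/.2,(d[0]*np.sin(y)-d[1]*np.cos(y))/.2,-d[2]/.2,-dy/(np.pi/2)))
E
r='[1,0.96,-0.46,-0.23,-0.76]'; python3 -m pendant "[[1,0.96,-0.46,-0.23,-0.76],[1,0.96,-0.46,-0.23,-0.76],[1,0.96,-0.46,-0.23,-0.76],[1,0.96,-0.46,-0.23,-0.76],[1,0.96,-0.46,-0.23,-0.76],[1,0.96,-0.46,-0.23,-0.76],[1,0.96,-0.46,-0.23,-0.76],[1,0.96,-0.46,-0.23,-0.76]]"
python3 -c "
from h import *
plan((.5,-.23,.26),1.633+1.19);s=env.sense();print(s['qpos'],s['ee_rot'])"
```

```text
t: 0.9
position: [0.4004, -0.4006, 0.2605]
ee_rot: [-3.141, -0.0, 1.639]
wrist_force: [0.2, 0.1, 0.2]
opening: 0.0952
finger_force: 0.0
x 0.817 y 0.555 z 0.002 turn -0.754
[-9.02164241e-01  3.63129755e-01  1.64438680e+00 -7.39915802e-05
  1.13446243e+00 -9.70740781e-01] [-3.14131916e+00 -2.80978120e-04  1.63940411e+00]
```

```bash
python3 -m pendant "[[1,0.82,0.55,0,-0.75],[1,0.82,0.55,0,-0.75],[1,0.82,0.55,0,-0.75],[1,0.82,0.55,0,-0.75],[1,0.82,0.55,0,-0.75],[1,0.82,0.55,0,-0.75],[1,0.82,0.55,0,-0.75],[1,0.82,0.55,0,-0.75]]"
python3 -c "
from h import *
plan((.5,-.04,.26),2.817+1.19)"
```

```text
t: 1.7
position: [0.4999, -0.2301, 0.2604]
ee_rot: [3.142, -0.001, 2.817]
wrist_force: [-0.5, 0.3, -0.3]
opening: 0.0955
finger_force: 0.0
x 0.303 y 0.901 z 0.002 turn -0.757
```

```bash
python3 -m pendant "[[1,-0.3,0.9,0,-0.75],[1,-0.3,0.9,0,-0.75],[1,-0.3,0.9,0,-0.75],[1,-0.3,0.9,0,-0.75],[1,-0.3,0.9,0,-0.75],[1,-0.3,0.9,0,-0.75],[1,-0.3,0.9,0,-0.75],[1,-0.3,0.9,0,-0.75]]"
python3 -c "
from h import *
plan((.48,.12,.24),-1.984)"
```

```text
t: 2.5
position: [0.6151, -0.0795, 0.2602]
ee_rot: [3.141, -0.0, -2.288]
wrist_force: [0.6, -0.2, -0.3]
opening: 0.095
finger_force: 0.0
x -0.308 y 1.165 z 0.101 turn -0.194
```

I typed x with the wrong sign on that row. The arm is still safely above the bench, so I'll carry on from here.

```bash
python3 -m pendant "[[1,-0.155,0.96,0,-0.19],[1,-0.155,0.96,0,-0.19],[1,-0.155,0.96,0,-0.19],[1,-0.155,0.96,0,-0.19],[1,-0.155,0.96,0,-0.19],[1,-0.155,0.96,0,-0.19],[1,-0.155,0.96,0,-0.19],[1,-0.155,0.96,0,-0.19]]"
python3 - <<'E'
from h import *
s=env.sense();cv2.imwrite('pics/w1.png',env.snapshot('wrist')[:,:,::-1])
print(s['qpos'].round(3),s['position'],s['ee_rot'])
plan((.4874,.237,.20),-1.984)
E
```

```text
t: 3.3
position: [0.4925, 0.0744, 0.2602]
ee_rot: [-3.139, -0.006, -2.003]
wrist_force: [0.9, -0.4, -0.3]
opening: 0.0952
finger_force: 0.0
[ 0.021  0.262  1.799 -0.008  1.081 -2.685] [0.49251324 0.07435056 0.26017611] [-3.13896349 -0.00615339 -2.00340384]
x -0.728 y 0.363 z 0.301 turn -0.012
```

View pics/w1.png

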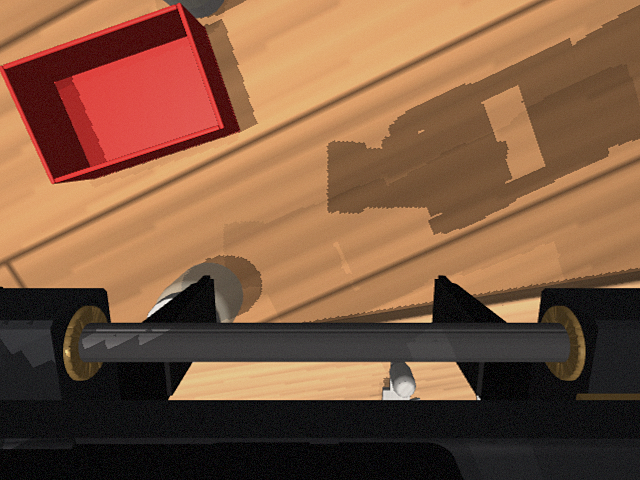

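The wrist view shows the knob's rounded top between the fingers near (402,375), past the crossbar. The jar is at (210,290), on the left. Next I'll check the knob's position from here.

```bash
python3 - <<'E'
from h import *
s=env.sense()
print(cast('wrist',(402,378),.085,s))
k=cast('wrist',(402,378),.085,s)
plan((.4874,.237,.20),-1.984)
E
python3 -m pendant "[[1,-0.6,0.36,0.1,-0.01],[1,-0.6,0.36,0.2,-0.01],[1,-0.6,0.36,0.3,-0.01],[1,-0.6,0.36,0.3,-0.01],[1,-0.6,0.36,0.3,-0.01],[1,-0.6,0.36,0.3,-0.01]]"
python3 - <<'E'
from h import *
s=env.sense();cv2.imwrite('pics/w2.png',env.snapshot('wrist')[:,:,::-1])
print(s['qpos'].round(3),s['position'],s['ee_rot'])
E
```

```text
[0.48579614 0.23297319 0.085     ]
x -0.728 y 0.363 z 0.301 turn -0.012
t: 3.95
position: [0.4772, 0.213, 0.2002]
ee_rot: [-3.138, -0.006, -1.987]
wrist_force: [-0.2, -0.0, -0.1]
opening: 0.0952
finger_force: 0.0
[ 0.297  0.364  1.824 -0.008  0.955 -2.424] [0.47718627 0.21300213 0.20016103] [-3.1381783  -0.00572479 -1.9869831 ]
```

View pics/w2.png

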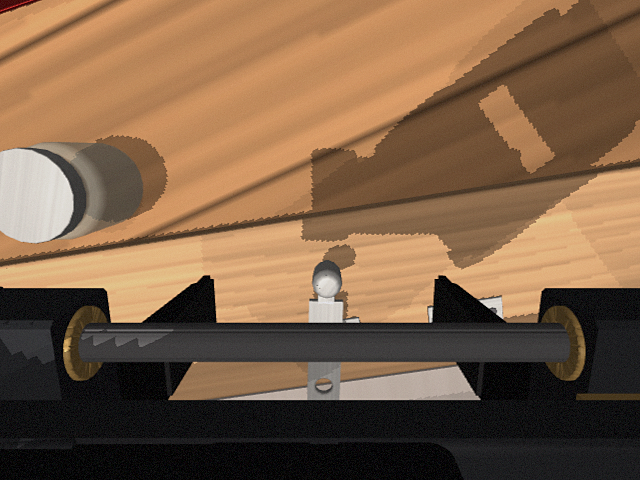

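The knob is seen end on, with its top near (327,284), and the stay runs straight down the image, so the yaw is right. One open hole shows at (323,385).

Run:
```python
from h import *
s=env.sense()
k=cast('wrist',(327,284),.090,s);print(k)
for h in cast('wrist',(323,385),.05,s),: print(h, np.linalg.norm((h-k)[:2]),np.arctan2(*(k-h)[1::-1]))
plan((k[0],k[1],.06),-1.987)
plan((.4875,.236,.06),-1.987)
```

```text
[0.48677965 0.23995823 0.09      ]
[0.53203987 0.33461105 0.05      ] 0.10491731323711631 -2.016828571365852
x -0.144 y 0.011 z 0.702 turn -0.000
x -0.127 y 0.000 z 0.702 turn -0.000
```

```bash
python3 -m pendant "[[1,-0.135,0.005,0.0,0],[1,-0.135,0.005,0.2,0],[1,-0.135,0.005,0.4,0],[1,-0.135,0.005,0.55,0],[1,-0.135,0.005,0.65,0],[1,-0.135,0.005,0.72,0],[1,-0.135,0.005,0.72,0],[1,-0.135,0.005,0.72,0]]"
python3 -m pendant "[[-1,0,0,0,0],[-1,0,0,0,0],[-1,0,0,0,0],[-1,0,0,0,0],[-1,0,0,0,0],[-1,0,0,0,0],[-1,0,0,0,0],[-1,0,0,0,0]]" 30
```

```text
t: 4.8
position: [0.4873, 0.2373, 0.0564]
ee_rot: [-3.138, -0.005, -1.988]
wrist_force: [-0.2, 0.1, -0.0]
opening: 0.0952
finger_force: 0.0
t: 5.6
position: [0.4864, 0.2379, 0.0554]
ee_rot: [-3.139, -0.006, -1.986]
wrist_force: [0.8, 0.7, -0.7]
opening: 0.0366
finger_force: 0.0
```

```bash
python3 -m pendant "[[-1,0,0,0,0],[-1,0,0,0,0],[-1,0,0,0,0],[-1,0,0,0,0],[-1,0,0,0,0],[-1,0,0,0,0]]" 30
```

```text
t: 6.2
position: [0.4865, 0.2379, 0.0555]
ee_rot: [-3.139, -0.006, -1.986]
wrist_force: [-0.4, -0.3, 0.2]
opening: 0.0214
finger_force: 30.0
```

```bash
python3 -m pendant "[[-1,-0.006,0,-0.05,0],[-1,-0.014,0,-0.10,0],[-1,-0.024,0,-0.15,0],[-1,-0.034,0,-0.19,0],[-1,-0.044,0,-0.225,0],[-1,-0.056,0,-0.265,0],[-1,-0.067,0,-0.30,0],[-1,-0.067,0,-0.30,0]]"
python3 - <<'E'
from h import *
s=env.sense();print(s['wrist_force'],s['opening'])
t=env.snapshot('top');sc=env.snapshot('scene')
a=cv2.resize(t[190:340,130:290],None,fx=2.5,fy=2.5,interpolation=2);b=cv2.resize(sc[110:260,300:460],None,fx=2.5,fy=2.5,interpolation=2)
cv2.imwrite('pics/lift.png',np.hstack([a,b])[:,:,::-1])
E
```

```text
t: 7.0
position: [0.4921, 0.2508, 0.1163]
ee_rot: [-3.138, -0.005, -1.986]
wrist_force: [2.1, -0.1, -3.8]
opening: 0.0215
finger_force: 30.0
[ 2.07016261 -0.1449043  -3.75320314] 0.021469657602835462
```

View pics/lift.png

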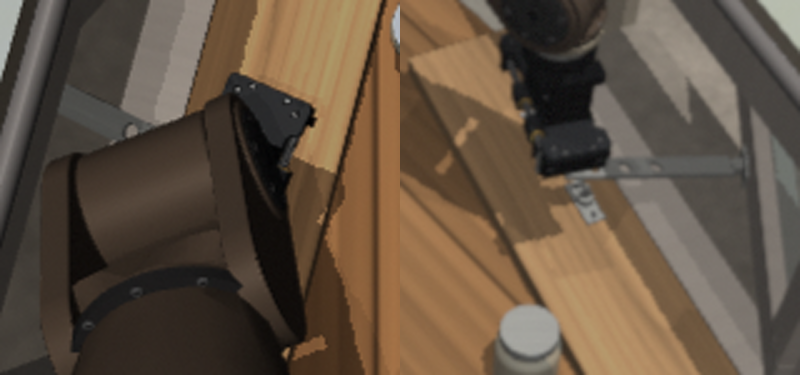

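The stay is lifted off: the scene view shows it raised above the peg plate, with the gripper carrying its weight. Now I'll draw the window in.

```bash
python3 -m pendant "[[-1,0.05,0.002,0,0],[-1,0.10,0.005,0,0],[-1,0.16,0.008,0,0],[-1,0.22,0.01,0,0.005],[-1,0.28,0.014,0,0.01],[-1,0.34,0.017,0,0.015],[-1,0.38,0.02,0,0.016],[-1,0.402,0.02,0,0.016]]"
python3 -m pendant "[[-1,0,0,0,0],[-1,0,0,0,0]]"
python3 - <<'E'
from h import *
s=env.sense();print(s['position'],s['wrist_force'],s['opening'])
t=env.snapshot('top');sc=env.snapshot('scene')
cv2.imwrite('pics/t3.png',t[:,:,::-1]);cv2.imwrite('pics/s3.png',sc[:,:,::-1])
a=cv2.resize(t[190:310,130:230],None,fx=4,fy=4,interpolation=2);b=cv2.resize(sc[130:250,330:430],None,fx=4,fy=4,interpolation=2)
cv2.imwrite('pics/draw.png',np.hstack([a,b])[:,:,::-1])
E
```

```text
t: 7.9
position: [0.4554, 0.1778, 0.116]
ee_rot: [-3.139, -0.006, -2.012]
wrist_force: [0.7, 2.1, -5.5]
opening: 0.0216
finger_force: 30.0
t: 8.1
position: [0.4558, 0.1785, 0.1159]
ee_rot: [-3.139, -0.006, -2.012]
wrist_force: [-1.6, -1.7, -1.7]
opening: 0.0218
finger_force: 30.0
[0.45579705 0.17850541 0.11592488] [-1.60982159 -1.69988002 -1.67668884] 0.021807830582921652
```

View pics/draw.png

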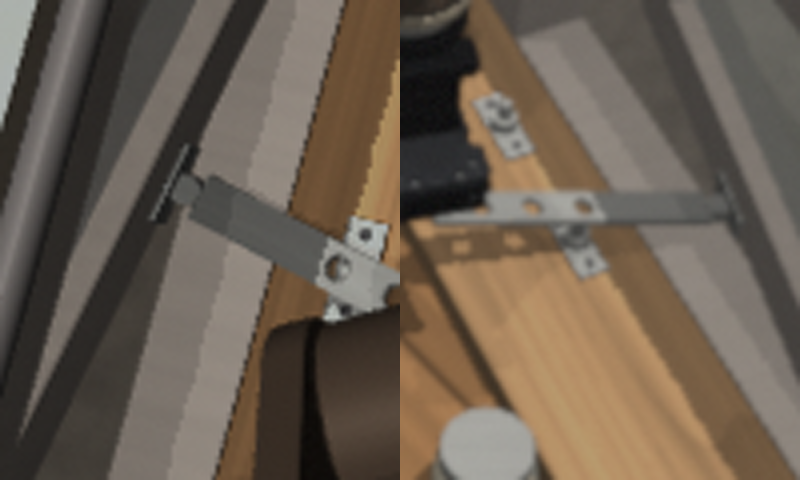

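Run:
```python
from h import *
p=cast('top',(216.75,257.5),.060);h=cast('top',(214.5,257),.073);sw=cast('top',(130+190/4,190+190/4),.047)
print(p,h,sw)
u=np.array([np.cos(-2.017),np.sin(-2.017)]);v=np.array([-u[1],u[0]])
d=(h-p)[:2];print('along',d@u,'lat',d@v, 'sw-peg', (sw-p)[:2]@u,(sw-p)[:2]@v)
s=env.sense();k=s['position'];print('knob-peg',(k-p)[:2]@u,(k-p)[:2]@v)
for n,uv,z in (('hole',(330+184/4,130+204/4),.073),('plate',(330+175/4,130+235/4),.044)):print(n,cast('scene',uv,z))
```

```text
[0.51405104 0.2984589  0.06      ] [0.51494481 0.30058525 0.073     ] [0.56168979 0.39356023 0.047     ]
along -0.002303874814145773 lat -0.0001113513268861016 sw-peg -0.10634836038830917 0.00193412128206431
knob-peg 0.13309093501073477 -0.0008339002955536544
hole [0.51561439 0.30513698 0.073     ]
plate [0.51761616 0.2985941  0.044     ]
```

The hole sits 2.3 mm to the swivel side of the peg with no lateral error, as the lift arc predicts. I'll lower along the arc.

```bash
python3 -m pendant "[[-1,0.006,0,0.02,0],[-1,0.012,0,0.04,0],[-1,0.018,0,0.06,0],[-1,0.023,0,0.08,0],[-1,0.028,0,0.10,0],[-1,0.033,0,0.12,0],[-1,0.037,0,0.14,0],[-1,0.041,0,0.16,0]]"
python3 -c "
from station import env
print(env.sense()['wrist_force'])"
```

```text
t: 9.0
position: [0.4522, 0.1709, 0.0836]
ee_rot: [-3.139, -0.006, -2.012]
wrist_force: [-1.4, -1.7, 0.0]
opening: 0.0215
finger_force: 30.0
[-1.37891412 -1.67373251  0.0216255 ]
```

```bash
python3 -m pendant "[[-1,0.006,0,0.03,0],[-1,0.011,0,0.06,0],[-1,0.017,0,0.09,0],[-1,0.022,0,0.12,0],[-1,0.025,0,0.14,0],[-1,0.025,0,0.14,0]]"
python3 - <<'E'
from h import *
s=env.sense();print(s['position'],s['wrist_force'],s['opening'])
t=env.snapshot('top');sc=env.snapshot('scene')
a=cv2.resize(t[190:310,130:230],None,fx=4,fy=4,interpolation=2);b=cv2.resize(sc[130:250,330:430],None,fx=4,fy=4,interpolation=2)
cv2.imwrite('pics/low.png',np.hstack([a,b])[:,:,::-1])
E
```

```text
t: 9.6
position: [0.4502, 0.1662, 0.056]
ee_rot: [-3.138, -0.006, -2.012]
wrist_force: [-2.4, -1.1, 8.5]
opening: 0.0215
finger_force: 30.0
[0.45023878 0.16623306 0.05601806] [-2.42062391 -1.1497687   8.47558179] 0.021489791653119598
```

View pics/low.png

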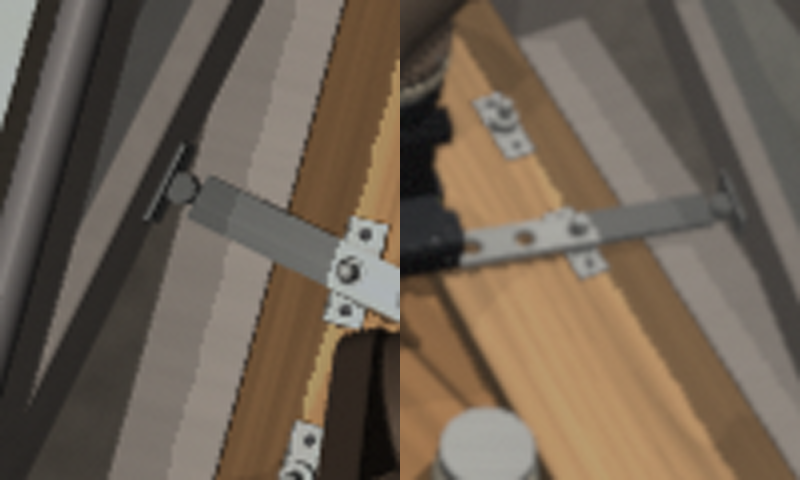

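The peg shows through the inner hole, at (347,270) in the crop, and the stay lies flat; the 8.5 N upward force confirms it is on its shoulder. I'll open, then back away straight up.

```bash
python3 -m pendant "[[0.2,0,0,0,0],[0.2,0,0,0,0],[0.2,0,0,0,0],[0.2,0,0,0,0],[0.2,0,0,0,0],[0.2,0,0,0,0],[0.2,0,0,0,0],[0.2,0,0,0,0]]"
python3 -m pendant "[[0.2,0,0,-0.1,0],[0.2,0,0,-0.2,0],[0.2,0,0,-0.3,0],[0.2,0,0,-0.45,0],[0.2,0,0,-0.6,0],[0.2,0,0,-0.7,0],[0.2,0,0,-0.7,0],[0.2,0,0,-0.7,0]]"
python3 - <<'E'
from h import *
t=env.snapshot('top');sc=env.snapshot('scene')
a=cv2.resize(t[190:310,130:230],None,fx=4,fy=4,interpolation=2);b=cv2.resize(sc[130:250,330:430],None,fx=4,fy=4,interpolation=2)
cv2.imwrite('pics/end.png',np.hstack([a,b])[:,:,::-1])
E
```

```text
t: 10.5
position: [0.4502, 0.1663, 0.056]
ee_rot: [-3.139, -0.006, -2.012]
wrist_force: [0.3, 0.9, 0.3]
opening: 0.0572
finger_force: 0.0
t: 11.3
position: [0.4499, 0.1672, 0.1957]
ee_rot: [-3.138, -0.006, -2.012]
wrist_force: [-0.4, 0.3, -1.0]
opening: 0.0572
finger_force: 0.0
```

View pics/end.png

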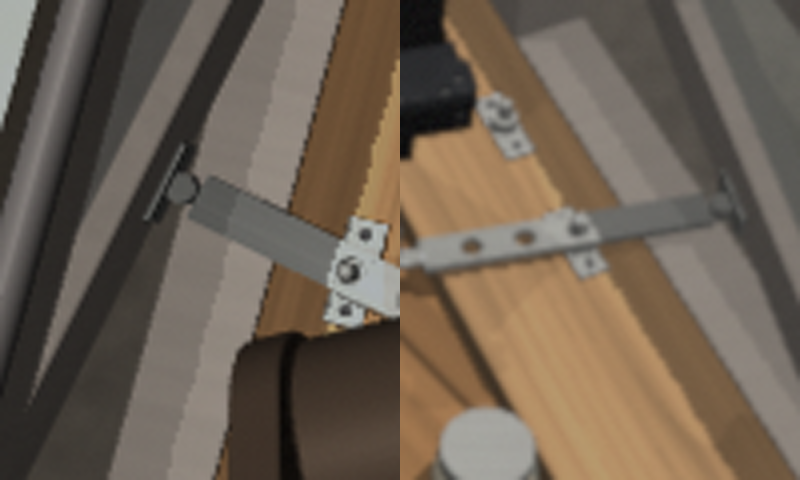

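The stay lies flat with its innermost hole over the peg, and the gripper is clear of it. I'm handing the job in.

```bash
python3 -c "
from station import env
print(env.close_job())"
```

```text
the job is handed in; nothing more can be done
None
```

The window is drawn in, with the stay's innermost hole down flat on the same peg, the knob let go and the gripper clear; I've handed the job in at about 11 s, but no verdict came back.

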